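# Find the solid elephant by weight and hold it up for the kiln

## Task

Two look-alike ceramic elephants with wet glaze stand on plywood carriers; one elephant is solid and must go into the kiln first. Lift each carrier off its plinth by its handle bar to feel which is heavier, leaving the lighter one standing square on its own plinth again, and finish while holding the heavier carrier still and level in the air, straight above its plinth and about 12 cm clear of it, so that the kiln loader can take it. Never touch or tip an elephant, and leave the other things on the table where they are.

Things in the scene. Friction and masses are not known exactly. Their poses are not given: they have to be found in the camera images.
- carrier_a: One of two identical loose plywood carriers (about 200 g) on plinth_a: board 110 (x) x 170 (y) x 10 mm, 20 mm high rims on its long sides; at both ends (y = +-78 mm) a post 36 (x) x 14 (y) mm, 151 mm high; between them a straight wooden handle bar along y, 142 mm long, 16 mm wide (x), from 124 to 146 mm above the underside. Origin: centre of its underside; z up.
- carrier_a_handle (a point): Middle of carrier_a's handle bar, 135 mm above the carrier's underside; same axes as the carrier. The space under the bar is free down to the elephant's back (about 50 mm below the bar).
- plinth_a: Fixed flat grey concrete plinth, 140 (its x) x 190 (its y) x 35 mm high, on which carrier_a stands. Origin: centre of its underside, on the table; its top is 35 mm up.
- carrier_b: One of two identical loose plywood carriers (about 200 g) on plinth_b: board 110 (x) x 170 (y) x 10 mm, 20 mm high rims on its long sides; at both ends (y = +-78 mm) a post 36 (x) x 14 (y) mm, 151 mm high; between them a straight wooden handle bar along y, 142 mm long, 16 mm wide (x), from 124 to 146 mm above the underside. Origin: centre of its underside; z up.
- carrier_b_handle (a point): Middle of carrier_b's handle bar, 135 mm above the carrier's underside; same axes as the carrier. The space under the bar is free down to the elephant's back (about 50 mm below the bar).
- plinth_b: Fixed flat grey concrete plinth, 140 (its x) x 190 (its y) x 35 mm high, on which carrier_b stands. Origin: centre of its underside, on the table; its top is 35 mm up.
- elephant_1: White glazed ceramic elephant, loose on one of the carriers under the handle bar; 95 long (its y, trunk at +y) x 48 x 65 mm high. Origin: between its feet at the soles, 10 mm above the carrier's underside; z up. The two elephants look alike; one is hollow, the other solid and at least twice as heavy; which one, and on which carrier, cannot be seen.
- elephant_2: White glazed ceramic elephant, loose on one of the carriers under the handle bar; 95 long (its y, trunk at +y) x 48 x 65 mm high. Origin: between its feet at the soles, 10 mm above the carrier's underside; z up. The two elephants look alike; one is hollow, the other solid and at least twice as heavy; which one, and on which carrier, cannot be seen.
- mug: blue ceramic mug, 74 mm across, 85 mm high. Bystander, loose; origin at its underside.
- glaze_jar: small closed glaze jar, 52 mm across, 75 mm high, between the plinths. Bystander, loose; origin at its underside.
- bowl: terracotta bowl, 110 mm across, 50 mm high. Bystander, loose; origin at its underside.
- brush: glazing brush lying on the table. Bystander, loose; origin on the tool.
- test_tiles: block of terracotta test tiles, 60 x 60 x 30 mm. Bystander, loose; origin at its underside.
- kiln_prop: grey cylindrical kiln prop, 36 mm across, 60 mm high. Bystander, loose; origin at its underside.
- vase: white bud vase, 68 mm across, 92 mm high. Bystander, loose; origin at its underside.
There are look-alikes about, which are no part of the job. What is shaped like the carrier_a but purple is not meant.

How it is judged:
On the way, in this order (a step that is already met when the one before it is completed fails the run):
1. the carrier with the lighter elephant has been lifted clear of its plinth (((z of carrier_a in the frame of plinth_a above 0.04 m and contact force between carrier_a and plinth_a below 0.05 N and contact force between carrier_a and the fingers above 1 N and contact force between carrier_b and plinth_b above 4.5 N) or (z of carrier_b in the frame of plinth_b above 0.04 m and contact force between carrier_b and plinth_b below 0.05 N and contact force between carrier_b and the fingers above 1 N and contact force between carrier_a and plinth_a above 4.5 N))), for 0.2 s.
2. it stands on its own plinth again, let go, its elephant upright on it (((z of carrier_a in the frame of plinth_a below 0.038 m and horizontal distance between carrier_a and plinth_a below 0.045 m and angle between carrier_a's own z axis and vertical below 0.05 rad and contact force between carrier_a and plinth_a between 1 and 4.5 N and contact force between carrier_a and the fingers below 0.1 N and ((angle between elephant_1's own z axis and vertical below 0.1 rad and horizontal distance between elephant_1 and carrier_a below 0.035 m and z of elephant_1 in the frame of carrier_a between 0.005 and 0.016 m and linear speed of elephant_1 below 0.02 m/s) or (angle between elephant_2's own z axis and vertical below 0.1 rad and horizontal distance between elephant_2 and carrier_a below 0.035 m and z of elephant_2 in the frame of carrier_a between 0.005 and 0.016 m and linear speed of elephant_2 below 0.02 m/s))) or (z of carrier_b in the frame of plinth_b below 0.038 m and horizontal distance between carrier_b and plinth_b below 0.045 m and angle between carrier_b's own z axis and vertical below 0.05 rad and contact force between carrier_b and plinth_b between 1 and 4.5 N and contact force between carrier_b and the fingers below 0.1 N and ((angle between elephant_1's own z axis and vertical below 0.1 rad and horizontal distance between elephant_1 and carrier_b below 0.035 m and z of elephant_1 in the frame of carrier_b between 0.005 and 0.016 m and linear speed of elephant_1 below 0.02 m/s) or (angle between elephant_2's own z axis and vertical below 0.1 rad and horizontal distance between elephant_2 and carrier_b below 0.035 m and z of elephant_2 in the frame of carrier_b between 0.005 and 0.016 m and linear speed of elephant_2 below 0.02 m/s))))), for 0.2 s.
At the end, for the whole second after the job is handed in: Heavier carrier held 70 to 200 mm above its plinth top, within 60 mm of over its centre, under 4 degrees tilt, still, its elephant upright near its middle; lighter carrier let go, flat on its own plinth within 45 mm of its centre, elephant upright ((((z of carrier_a in the frame of plinth_a between 0.105 and 0.235 m and horizontal distance between carrier_a and plinth_a below 0.06 m and angle between carrier_a's own z axis and vertical below 0.07 rad and linear speed of carrier_a below 0.02 m/s and angular speed of carrier_a below 0.12 rad/s and contact force between carrier_a and the fingers above 1 N and contact force between carrier_a and plinth_a below 0.05 N and ((angle between elephant_1's own z axis and vertical below 0.1 rad and horizontal distance between elephant_1 and carrier_a below 0.035 m and z of elephant_1 in the frame of carrier_a between 0.005 and 0.016 m and linear speed of elephant_1 below 0.02 m/s) or (angle between elephant_2's own z axis and vertical below 0.1 rad and horizontal distance between elephant_2 and carrier_a below 0.035 m and z of elephant_2 in the frame of carrier_a between 0.005 and 0.016 m and linear speed of elephant_2 below 0.02 m/s))) and (z of carrier_b in the frame of plinth_b below 0.038 m and horizontal distance between carrier_b and plinth_b below 0.045 m and angle between carrier_b's own z axis and vertical below 0.05 rad and contact force between carrier_b and plinth_b between 1 and 4.5 N and contact force between carrier_b and the fingers below 0.1 N and ((angle between elephant_1's own z axis and vertical below 0.1 rad and horizontal distance between elephant_1 and carrier_b below 0.035 m and z of elephant_1 in the frame of carrier_b between 0.005 and 0.016 m and linear speed of elephant_1 below 0.02 m/s) or (angle between elephant_2's own z axis and vertical below 0.1 rad and horizontal distance between elephant_2 and carrier_b below 0.035 m and z of elephant_2 in the frame of carrier_b between 0.005 and 0.016 m and linear speed of elephant_2 below 0.02 m/s)))) or ((z of carrier_b in the frame of plinth_b between 0.105 and 0.235 m and horizontal distance between carrier_b and plinth_b below 0.06 m and angle between carrier_b's own z axis and vertical below 0.07 rad and linear speed of carrier_b below 0.02 m/s and angular speed of carrier_b below 0.12 rad/s and contact force between carrier_b and the fingers above 1 N and contact force between carrier_b and plinth_b below 0.05 N and ((angle between elephant_1's own z axis and vertical below 0.1 rad and horizontal distance between elephant_1 and carrier_b below 0.035 m and z of elephant_1 in the frame of carrier_b between 0.005 and 0.016 m and linear speed of elephant_1 below 0.02 m/s) or (angle between elephant_2's own z axis and vertical below 0.1 rad and horizontal distance between elephant_2 and carrier_b below 0.035 m and z of elephant_2 in the frame of carrier_b between 0.005 and 0.016 m and linear speed of elephant_2 below 0.02 m/s))) and (z of carrier_a in the frame of plinth_a below 0.038 m and horizontal distance between carrier_a and plinth_a below 0.045 m and angle between carrier_a's own z axis and vertical below 0.05 rad and contact force between carrier_a and plinth_a between 1 and 4.5 N and contact force between carrier_a and the fingers below 0.1 N and ((angle between elephant_1's own z axis and vertical below 0.1 rad and horizontal distance between elephant_1 and carrier_a below 0.035 m and z of elephant_1 in the frame of carrier_a between 0.005 and 0.016 m and linear speed of elephant_1 below 0.02 m/s) or (angle between elephant_2's own z axis and vertical below 0.1 rad and horizontal distance between elephant_2 and carrier_a below 0.035 m and z of elephant_2 in the frame of carrier_a between 0.005 and 0.016 m and linear speed of elephant_2 below 0.02 m/s)))))); the arm keeps its last pose, push and grip.
It fails at once if the robot touches elephant_1 (contact force between elephant_1 and the fingers above 0.3 N or contact force between elephant_1 and the arm above 0.3 N).
It fails at once if the robot touches elephant_2 (contact force between elephant_2 and the fingers above 0.3 N or contact force between elephant_2 and the arm above 0.3 N).
It fails at once if elephant_1 tips over or is carried tilted by more than 15 degrees (angle between elephant_1's own z axis and vertical above 0.26 rad).
It fails at once if elephant_2 tips over or is carried tilted by more than 15 degrees (angle between elephant_2's own z axis and vertical above 0.26 rad).
It fails at once if a bystander is pushed away by more than 30 mm (distance of any of mug, glaze_jar, bowl, brush, test_tiles, kiln_prop, vase from where it was at the start of the episode above 0.03 m).
It also fails if it takes over 58 s, if anything falls off the work surface, if the arm or the gripper's body presses on something with over 40 N, if the wrist force passes 120 N, or if a joint passes its speed limit or range.

## Robot

A 7-joint arm with a two-finger parallel gripper is mounted at the origin on the work surface. World frame = base frame: x ahead of the robot, y to its left, z up, the work surface at z = 0. Lengths are in m, angles in rad, forces in N, time in s.
With the tool pointing down it reaches from about 0.35 to 0.9 m from the base axis. Payload 19.9 kg.
Tool frame: the origin (TCP) lies between the finger pads; the fingertips stand 19 mm ahead of it and the grasp point (between the pads) is the TCP; z points along the fingers, y is the line along which they close (so a half turn about z gives the same grasp; the last joint's range is limited). The gripper opens to 94 mm and grips with 3 to 60 N. Pads are 16 mm wide; open, the fingers measure 119 mm over their backs; the gripper's body (75 mm by 177 mm) begins 78 mm behind the grasp point.
Start: joints at [1.208, 0.417, -0.01, 1.614, 0.005, 1.111, -0.053], TCP at [0.198, -0.593, 0.224] pointing down, gripper open.
Joint ranges: [-2.81, 2.81], [-0.39, 2.02], [-1.27, 1.25], [0.06, 2.57], [-1.19, 4.33], [0.19, 2], [-2.82, 2.82]. Speed limits (rad/s): [1.89, 1.89, 2.39, 2.39, 3.01, 3.01, 3.01].

## Interface

Orientations are given as a 3x3 rotation matrix whose columns are the frame's x, y, z axes.
In Python, from rig import robot gives the robot as it stands. Calls block until the motion is done:
- robot.move_ptp(position, orientation): joint-space move of the TCP to a pose.
- robot.move_linear(position, velocity=0.15, frame=None, threshold=None): straight line of the TCP; frame=None keeps the orientation; velocity is the mean speed in m/s. With threshold (N) it stops when the force on the tool has changed by that much, and returns True; else False.
- robot.goto_joints(angles): joint-space move.
- robot.gripper_to(opening): finger opening in m; the grip force is fixed at half the most; returns when the fingers have stopped.
- robot.pause(seconds).
- robot.ik(position, orientation): joint angles nearest the present ones, or None.
- robot.get_state(): the state.
- robot.grab_frame(name): name is "scene" or "top" or "wrist"; returns the picture (384x512x3 uint8, red, green, blue); there is no depth.
- robot.camera_info(name): a dict with "fx", "fy", "cx", "cy" (pixels), "rvec" (rotation vector, rad) and "tvec" (3), from world to camera coordinates, as OpenCV has them. Camera axes: x right, y down, z forward; pixel columns grow to the right and rows downward; lengths in m; the calibration is good to about 2 mm. The wrist camera is an equidistant fisheye: a pixel r from the principal point sees the ray r / f radians off the axis. A picture is of the moment at which its call begins: read the wrist's pose just before it. camera_info takes no time and is no camera call; for the wrist camera it gives the pose at the moment of the call.
A pose or a line that the arm cannot do raises robot.PlanningError and nothing moves.
- robot.sign_off(): hands the job in; it is judged then, once.
The state is a dict: "time": time; "qpos": joint angles; "joint_vel": joint speeds; "effort": joint torques, N m; "ee_pos": TCP position; "tool_rot": TCP orientation; "force": force on the tool from outside, world axes, zero at the start; "moment": the same for the moment, N m; "opening": finger opening in m; "grasp_force": force on a finger pad.
Only numpy, scipy, OpenCV 4.12 (cv2) and the standard library are available. Lean on these libraries where they do the work, as an engineer would, in place of code of your own. Each camera call takes 0.05 s, during which the arm holds its last target. There are 200 camera calls.

## Working session

There is one attempt and no reset: what is moved stays moved. The work goes in short steps, each a Python script; the robot and the scene stay as the last script left them, time stands still between calls to the robot, and variables do not carry over. Pictures are saved under pics/ and viewed, at most 10 in all, crops included, and the job is handed in when it is done.

```bash
ls; mkdir -p pics; python3 - <<'E'
from rig import robot
import cv2,numpy as np
for n in("scene","top"):
    im=robot.grab_frame(n); cv2.imwrite(f"pics/{n}0.png",im[:,:,::-1])
    c=robot.camera_info(n); R=cv2.Rodrigues(np.array(c["rvec"],float))[0]
    print(n,c["fx"],c["cx"],c["cy"],"pos",-R.T@np.array(c["tvec"]).ravel(),R[2])
s=robot.get_state();print(s["time"],s["force"],s["tool_rot"])
E
```

```text
pics
scene 426.0270169561547 253.96281704327936 191.399249322253 pos [1.39697663 0.37425046 0.86921027] [-0.72311292 -0.30868775 -0.61791551]
top 496.1210989672951 259.70029557286415 190.26658610367676 pos [ 0.28722636 -0.00252875  1.73892196] [ 0.15106003  0.01176754 -0.98845455]
0.1 [0.35188443 0.89042331 1.10040235] [[ 9.48671501e-01  3.16262886e-01 -4.12676772e-04]
 [ 3.16263145e-01 -9.48671001e-01  9.77627996e-04]
 [-8.23070349e-05 -1.05796227e-03 -9.99999437e-01]]
```

View pics/scene0.png

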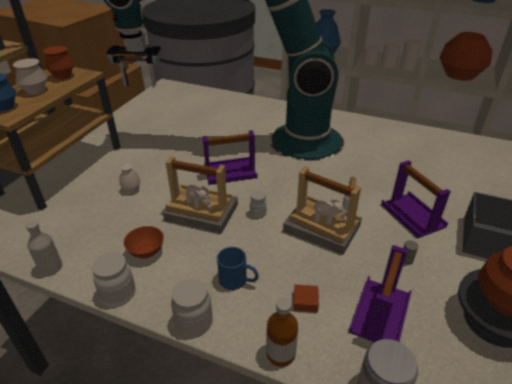

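View pics/top0.png

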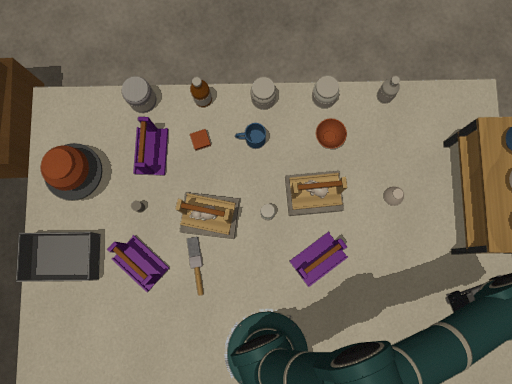

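Scene shows two light-wood carriers with a brown bar and white elephant: scene px (200,195) and (325,210), or in the top view (209,212) and (315,190). Candidates that could be mistaken for them are the purple carriers in the top view at (150,150), (139,262) and (319,258), which are excluded by colour. The jar sits between the plinths at (268,211), and the brush is at (196,265), near the left plinth.

```bash
cat > h.py <<'E'
from rig import robot
import cv2,numpy as np
def ray(c,uv,fish=False):
    uv=np.atleast_2d(np.array(uv,float)); R=cv2.Rodrigues(np.array(c["rvec"],float))[0]; C=-R.T@np.array(c["tvec"],float).ravel()
    d=(uv-[c["cx"],c["cy"]])/[c["fx"],c["fy"]]
    if fish:
        r=np.linalg.norm(d,axis=1); s=np.where(r>1e-9,np.sin(r)/np.maximum(r,1e-9),1)
        d=np.c_[d*s[:,None],np.cos(r)]
    else: d=np.c_[d,np.ones(len(d))]
    return C,d@R
def onplane(c,uv,z,fish=False):
    C,d=ray(c,uv,fish); return C+d*((z-C[2])/d[:,2])[:,None]
def barmask(im):
    h=cv2.cvtColor(im,cv2.COLOR_RGB2HSV).astype(int)
    return ((h[...,0]<14)&(h[...,1]>120)&(h[...,2]>40)&(h[...,2]<190)).astype(np.uint8)
def blobs(m,amin):
    n,l,s,c=cv2.connectedComponentsWithStats(m)
    return [(np.c_[np.where(l==i)[::-1]],s[i],c[i]) for i in range(1,n) if s[i][4]>=amin]
E
python3 - <<'E'
from h import *
out=[]
for n,bx in(("top",(165,160,360,245)),("scene",(150,150,370,255))):
    im=cv2.imread(f"pics/{n}0.png")[:,:,::-1].copy(); c=robot.camera_info(n)
    m=barmask(im); k=np.zeros_like(m); x0,y0,x1,y1=bx; k[y0:y1,x0:x1]=m[y0:y1,x0:x1]
    for p,s,ce in blobs(k,25):
        r=cv2.minAreaRect(p.astype(np.float32)); 
        w=onplane(c,cv2.boxPoints(r),.181 if n=="top" else .170)
        print(n,s,np.round(ce,1),np.round(r[1],1),"ctr",np.round(onplane(c,ce,.181 if n=="top" else .170)[0],3)); print(np.round(w[:,:2],3).tolist())
    cr=im[y0:y1,x0:x1].copy(); cr2=cr.copy(); cr2[k[y0:y1,x0:x1]>0]=[0,255,0]
    out.append(cv2.resize(np.hstack([cr,cr2]) if 0 else np.vstack([cr,cr2]),None,fx=3,fy=3,interpolation=cv2.INTER_NEAREST))
cv2.imwrite("pics/crop.png",out[0][:,:,::-1])
E
```

```text
top [298 182  36   8 105] [315.8 185.2] [ 4.9 35.2] ctr [ 0.539 -0.162  0.181]
[[0.543, -0.106], [0.55, -0.217], [0.535, -0.218], [0.527, -0.106]]
top [185 205  25   8  72] [197.5 208.1] [24.   4.5] ctr [0.471 0.214 0.181]
[[0.472, 0.254], [0.486, 0.252], [0.471, 0.177], [0.457, 0.179]]
top [210 209  15   7  43] [217.1 212.2] [13.9  4.7] ctr [0.457 0.152 0.181]
[[0.455, 0.175], [0.469, 0.172], [0.46, 0.129], [0.445, 0.132]]
scene [172 160  45  16 283] [194.3 167.4] [45.4  8. ] ctr [ 0.541 -0.176  0.17 ]
[[0.567, -0.237], [0.531, -0.255], [0.518, -0.114], [0.554, -0.101]]
scene [306 172  46  24 320] [328.1 182.9] [47.9  8.2] ctr [0.467 0.197 0.17 ]
[[0.475, 0.131], [0.437, 0.127], [0.463, 0.261], [0.498, 0.261]]
scene [150 226  14  29 300] [155.1 239.8] [13. 28.] ctr [ 0.834 -0.117  0.17 ]
[[0.877, -0.103], [0.799, -0.155], [0.787, -0.126], [0.866, -0.076]]
```

View pics/crop.png

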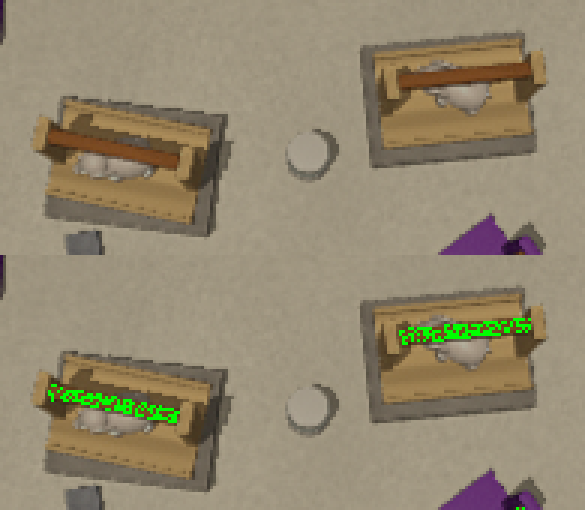

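Close crop confirms the two brown bars on the light-wood carriers. The left one runs from top px (181,206) to (225,213), and the right one from (298,187) to (342,184). Both are about 44.5 px long, which matches 142 mm. I'll move above the right one and refine with the wrist camera.

```bash
cat >> h.py <<'E'
def rot(yaw):  # tool y at 'yaw'+90deg: tool x along bar (yaw), z down
    x=np.array([np.cos(yaw),np.sin(yaw),0]); z=np.array([0,0,-1.]); return np.c_[x,np.cross(z,x),z]
def yaw_for(ax):  # bar axis -> yaw near start yaw
    best=None
    a=np.arctan2(ax[1],ax[0])
    return [a,a+np.pi]
E
python3 - <<'E'
from h import *
c=robot.camera_info("top")
for n,e in(("L",[(181,205.7),(225,213.3)]),("R",[(297.7,187),(342,184)])):
    p=onplane(c,e,.181); d=p[1]-p[0]; print(n,p.mean(0).round(4),np.linalg.norm(d).round(4),np.degrees(np.arctan2(d[1],d[0])).round(1))
p=p.mean(0);a=np.arctan2(d[1],d[0])
for y in(a,a+np.pi):
    q=robot.ik([p[0],p[1],.33],rot(y)); print(np.degrees(y),None if q is None else np.round(q,2))
    if q is not None and abs(q[6])<2.5: Y=y; 
qs=[(abs(np.array(q)-robot.get_state()["qpos"]).max(),y) for y in(a,a+np.pi) if (q:=robot.ik([p[0],p[1],.33],rot(y))) is not None]
Y=min(qs)[1]
robot.move_ptp([p[0],p[1],.33],rot(Y))
s=robot.get_state(); c=robot.camera_info("wrist"); im=robot.grab_frame("wrist"); cv2.imwrite("pics/wR.png",im[:,:,::-1])
np.save("cR.npy",c,allow_pickle=True)
R=cv2.Rodrigues(np.array(c["rvec"],float))[0]; print(s["time"],s["ee_pos"],s["force"],c["fx"],"cam",-R.T@np.array(c["tvec"]).ravel(),R[2])
E
```

```text
L [0.4666 0.1963 0.181 ] 0.142 -100.7
R [ 0.5377 -0.1752  0.181 ] 0.141 -87.0
-86.96571524728107 [-0.57  0.38  1.09  1.65 -0.34  1.32 -2.51]
93.03428475271893 [ 0.7   0.27 -0.54  1.61  0.14  1.3   0.19]
2.0833 [ 0.53726713 -0.17651401  0.32962549] [-0.19003019 -0.42317666 -1.53614252] 297.3186396354542 cam [ 0.53311632 -0.09609915  0.48927039] [ 0.01389776 -0.27843032 -0.96035588]
```

View pics/wR.png

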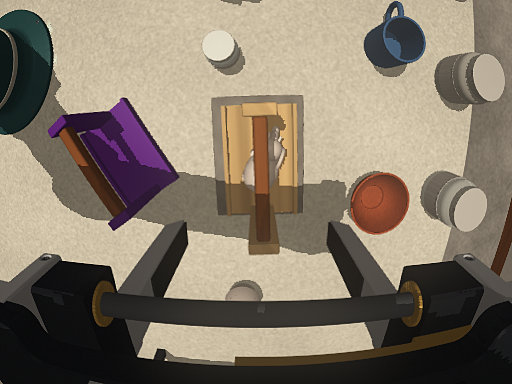

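Wrist view: the bar runs from (261,116) to (263,241), with its posts at both ends, and the elephant is under it at about (262,160). The plinth outline is (212,97)–(303,214), and the fingers are open on either side.

```bash
python3 - <<'E'
from h import *
c=np.load("cR.npy",allow_pickle=True).item()
p=onplane(c,[(261,116),(263,241)],.181,True); d=p[0]-p[1]; y=np.arctan2(d[1],d[0])
print(p.round(4),p.mean(0).round(4),np.linalg.norm(d),np.degrees(y))
pl=onplane(c,[(213,97),(304,97),(302,214),(217,214)],.035,True); print("plinth",pl.round(3),pl.mean(0))
print("eleph back",onplane(c,[(262,128),(262,195)],.09,True).round(3))
g=p.mean(0); g[2]=.170
robot.move_ptp([g[0],g[1],.26],rot(y))
t=robot.move_linear([g[0],g[1],g[2]],velocity=.06,threshold=6)
s=robot.get_state(); print(t,s["ee_pos"],s["force"],s["time"])
im=robot.grab_frame("wrist"); cv2.imwrite("pics/wR2.png",im[:,:,::-1])
np.save("gR.npy",[*g,y])
E
```

```text
[[ 0.5378 -0.1052  0.181 ]
 [ 0.5475 -0.2447  0.181 ]] [ 0.5426 -0.1749  0.181 ] 0.1398746753252709 93.95011979441833
plinth [[ 0.466 -0.083  0.035]
 [ 0.604 -0.076  0.035]
 [ 0.616 -0.263  0.035]
 [ 0.476 -0.27   0.035]] [ 0.54038156 -0.17317841  0.035     ]
eleph back [[ 0.541 -0.124  0.09 ]
 [ 0.546 -0.217  0.09 ]]
False [ 0.5428299  -0.17496976  0.17033919] [ 0.46961059 -0.23470301  0.34267936] 4.1667
```

View pics/wR2.png

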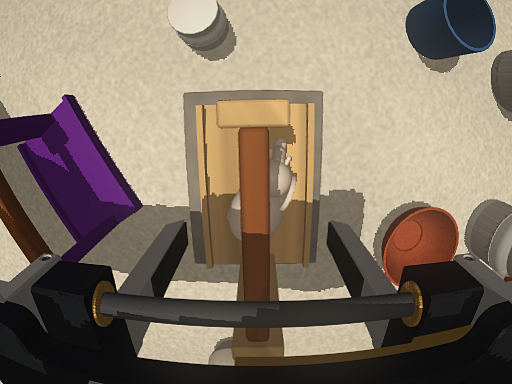

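The bar sits centred between the open fingers (bar x≈255, finger midpoint ≈257). I'll grip it, lift 15 mm and weigh it.

```bash
cat >> h.py <<'E'
def avg(n=5):
    f=[];m=[]
    for _ in range(n):
        robot.pause(.06); s=robot.get_state(); f.append(s["force"]); m.append(s["moment"])
    return np.mean(f,0),np.mean(m,0)
E
python3 - <<'E'
from h import *
g=np.load("gR.npy"); f0,m0=avg()
i0=robot.grab_frame("wrist")
robot.gripper_to(0.0); s=robot.get_state(); print("grip",s["opening"],s["grasp_force"],s["force"])
i1=robot.grab_frame("wrist")
p=s["ee_pos"]; robot.move_linear([p[0],p[1],p[2]+.015],velocity=.03)
robot.pause(.3); f,m=avg(); print("dF",f-f0,"dM",m-m0,robot.get_state()["ee_pos"],robot.get_state()["time"])
i2=robot.grab_frame("wrist"); cv2.imwrite("pics/wR3.png",np.hstack([i1[:,120:400],i2[:,120:400]])[:,:,::-1])
E
```

```text
grip 0.015890988222991283 29.959137439727783 [-0.45119629 -0.68231459 -1.32144821]
dF [ 0.07900366 -0.12392967 -3.36624359] dM [-0.00168738 -0.0141258   0.03800106] [ 0.54255336 -0.17490168  0.18489076] 7.025
```

View pics/wR3.png

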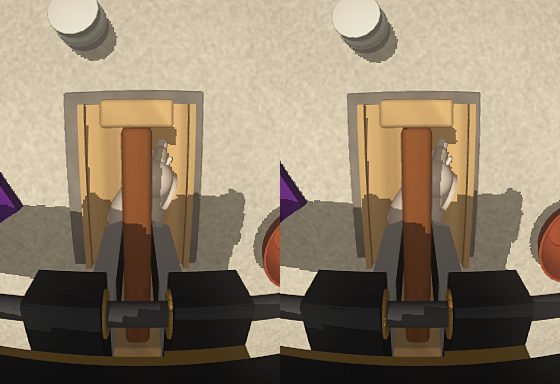

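Lifted level with no change of pose. It reads about 3.4 N, so probably the light one. I'll set it down and weigh the left one to compare.

```bash
python3 - <<'E'
from h import *
p=robot.get_state()["ee_pos"]
t=robot.move_linear([p[0],p[1],p[2]-.0145],velocity=.02); robot.pause(.2); print("down F",avg()[0])
robot.gripper_to(.09); robot.pause(.4)
p=robot.get_state()["ee_pos"]; print(p,robot.get_state()["opening"])
robot.move_linear([p[0],p[1],.28],velocity=.15)
# left
c=robot.camera_info("top"); e=onplane(c,[(181,205.7),(225,213.3)],.181); d=e[0]-e[1]; y=np.arctan2(d[1],d[0]); g=e.mean(0)
print(np.degrees(y),robot.ik([g[0],g[1],.33],rot(y)))
robot.move_ptp([g[0],g[1],.33],rot(y))
c=robot.camera_info("wrist"); im=robot.grab_frame("wrist"); cv2.imwrite("pics/wL.png",im[:,:,::-1]); np.save("cL.npy",c,allow_pickle=True)
im=robot.grab_frame("scene"); cv2.imwrite("pics/scene1.png",im[:,:,::-1]); print(robot.get_state()["time"])
a=cv2.imread("pics/wL.png"); b=cv2.imread("pics/scene1.png")[140:250,130:270]
cv2.imwrite("pics/wL2.png",np.hstack([a,cv2.copyMakeBorder(cv2.resize(b,None,fx=2,fy=2),0,164,0,0,cv2.BORDER_CONSTANT)]))
E
```

```text
down F [-0.12345275 -0.25360158 -3.30927159]
[ 0.54252944 -0.1749027   0.17037616] 0.09015246706479715
79.34092675490128 [ 0.25809399  0.17858029 -0.80818343  1.74338854  0.13460297  1.276681
 -0.76735335]
12.4583
```

View pics/wL2.png

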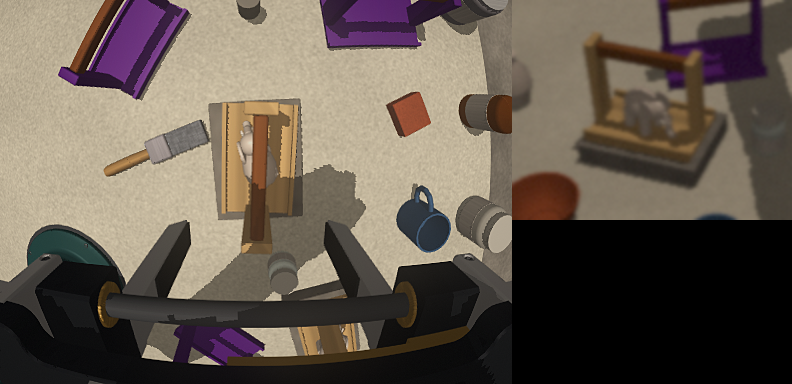

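The right carrier stands square on its plinth again, elephant upright (inset). In the wrist view the left bar runs from (261,115) to (258,240), with its elephant at about (255,150). Grasping that next.

```bash
python3 - <<'E'
from h import *
c=np.load("cL.npy",allow_pickle=True).item()
p=onplane(c,[(261,115),(258,240)],.181,True); d=p[0]-p[1]; y=np.arctan2(d[1],d[0]); g=p.mean(0)
pl=onplane(c,[(209,104),(300,98),(302,214),(220,219)],.035,True); print("bar",g.round(4),np.linalg.norm(d),np.degrees(y),"plinth",pl.mean(0).round(3))
assert np.linalg.norm(g[:2]-[.4666,.1963])<.01
robot.move_ptp([g[0],g[1],.26],rot(y))
t=robot.move_linear([g[0],g[1],.170],velocity=.08,threshold=6); robot.pause(.2); print(t)
f0,m0=avg(); robot.gripper_to(0.0); s=robot.get_state(); print("grip",s["opening"],s["grasp_force"])
i1=robot.grab_frame("wrist"); p=s["ee_pos"]; robot.move_linear([p[0],p[1],p[2]+.012],velocity=.03)
robot.pause(.3); f,m=avg(); print("dF",f-f0,"dM",m-m0,robot.get_state()["ee_pos"],robot.get_state()["time"])
i2=robot.grab_frame("wrist"); cv2.imwrite("pics/wL3.png",np.hstack([i1[:,120:400],i2[:,120:400]])[:,:,::-1])
np.save("gL.npy",[*g,y,*pl.mean(0)[:2]])
E
```

```text
bar [0.4703 0.1972 0.181 ] 0.13962592416201042 77.9797357569184 plinth [0.468 0.193 0.035]
False
grip 0.015852297405247802 29.987568855285645
dF [ 0.34891426  0.19831783 -5.58499665] dM [-0.0123207  -0.0100277  -0.02379937] [0.47003439 0.19713542 0.18178776] 16.9167
```

View pics/wL3.png

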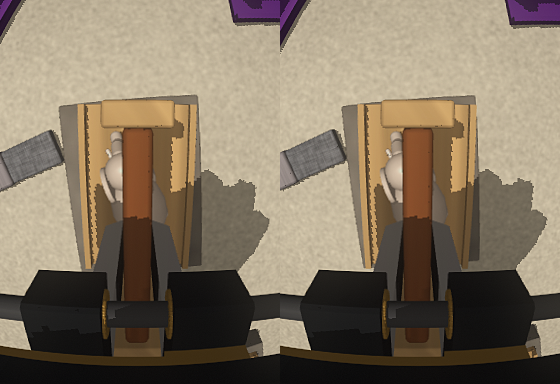

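The left carrier reads 5.6 N against 3.4 N, so it's the heavier, and its pose in the hand hasn't changed (post still at (137,113) in the crop). Lifting it to 12 cm clear.

```bash
python3 - <<'E'
from h import *
g=np.load("gL.npy"); p=robot.get_state()["ee_pos"]
robot.move_linear([p[0],p[1],.29],velocity=.05); robot.pause(.8)
s=robot.get_state(); print(s["ee_pos"],s["time"],s["grasp_force"],abs(s["joint_vel"]).max() if hasattr(s["joint_vel"],"max") else s["joint_vel"],avg())
a=robot.grab_frame("wrist")[:,120:400]; b=robot.grab_frame("scene")[120:260,130:400]
b=cv2.resize(b,None,fx=1.9,fy=1.9); b=cv2.copyMakeBorder(b,0,384-b.shape[0],0,0,cv2.BORDER_CONSTANT)
cv2.imwrite("pics/fin.png",np.hstack([a,b])[:,:,::-1])
E
```

```text
[0.47001534 0.19711403 0.28999384] 20.0833 29.986030161380768 0.0010291493445353924 (array([ 0.21570549,  0.081668  , -5.6305735 ]), array([-0.05524797, -0.07493562,  0.00700375]))
```

View pics/fin.png

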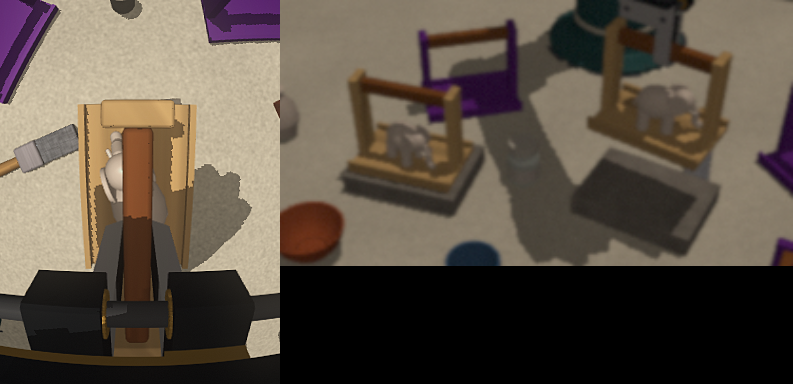

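The heavy carrier is level above its plinth and hasn't moved in the hand (post still at (137,113)). The light one stands on its plinth at inset (410,150), both elephants upright. Handing in.

```bash
python3 -c "
from rig import robot
print(robot.sign_off())"
```

```text
the job is handed in; nothing more can be done
None
```

I handed the job in at about 20 s with the heavier, left carrier (about 5.6 N) held still and level about 12 cm above its plinth; the lighter, right one (about 3.4 N) is back on its own plinth and let go, but `sign_off` returned no verdict.

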